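Set the tile cutter's width gauge without backlash and load the tile

ROBOT

A 6-joint arm with a two-finger parallel gripper is mounted at the origin on the work surface. World frame = base frame: x ahead of the robot, y to its left, z up, the work surface at z = 0. Lengths are in m, angles in rad, forces in N, time in s.
With the tool pointing down it reaches from about 0.3 to 0.775 m from the base axis. Payload 14.6 kg.
Tool frame: the origin (TCP) lies at the centre of the arm's flange, where the gripper is bolted on; the fingertips stand 199 mm ahead of it and the grasp point (between the pads) lies 180 mm ahead of it; z points along the fingers, y is the line along which they close (so a half turn about z gives the same grasp; the last joint's range is limited). The gripper opens to 94 mm and grips with 3 to 60 N. Pads are 16 mm wide; open, the fingers measure 119 mm over their backs; the gripper's body (75 mm by 177 mm) begins 78 mm behind the grasp point.
Start: joints at [1.16, 0.3, 1.521, -0, 1.321, -0.067], TCP at [0.185, 0.518, 0.405] pointing down, gripper open.
Joint ranges: [-3.03, 3.03], [-0.79, 2.21], [0.23, 2.52], [-1.04, 4.18], [0, 3.07], [-2.55, 2.55]. Speed limits (rad/s): [2.22, 2.22, 2.57, 3.14, 3.14, 3.14].

INTERFACE

Orientations are given as [roll, pitch, yaw] about the fixed x, y, z axes, in that order (R = Rz(yaw) Ry(pitch) Rx(roll)).
In Python, from station import ctrl gives the robot as it stands. The module is installed in compiled form; this text tells all that it offers.
- The arm moves only by the tool servo_tool, never from a script. Its argument "motion" is a list of rows, each a list of 5 numbers: the closure, from 0 (fully open) to 1 (shut), then the shift along the world's x, y, z in cm, then the turn about the world's z in degrees. A call has 1 to 20 rows; each row is the pose to reach, as a shift and turn from the pose commanded when the call began; what a row does not reach only later rows make up. A row lasts 1/8 s, in which the tool goes at most 62.5 mm and 10.7 degrees, less where a joint would pass 70% of its speed; a pose out of reach is approached as far as the arm can. A call with a gripper value outside its range is refused whole. The fingers move at their own pace and stop on an object; "squeeze" is the grip in N (left out, the last holds). Time passes only in rows, so rows that repeat a pose let the fingers close. It gives the time, the measured TCP pose, the force, the opening and the grip force at its end, in the units of the state.
- ctrl.get_obs(): the state, without advancing time (a new reading comes with each control period).
- ctrl.camera(name): name is "side" or "top"; returns a dict with "image" (384x512x3 uint8, red, green, blue), "fx", "fy", "cx", "cy" (pixels), "dist" ([k1, k2, p1, p2, k3] as OpenCV has them; the pictures are not rectified), "camera_from_world" (4x4, takes a point from world to camera coordinates). Camera axes: x right, y up, looking along -z (the intrinsics and any distortion apply to the point x, -y, -z); pixel columns grow to the right and rows downward; lengths in m; the calibration is good to about 2 mm. A picture is of the moment at which its call begins. There is no depth.
- ctrl.hand_in(): hands the job in; it is judged then, once.
The state is a dict: "time_s": time; "qpos": joint angles; "joint_vel": joint speeds; "tau": joint torques, N m; "ee_pos": TCP position; "eef_rot": TCP orientation; "force": force on the tool from outside, world axes, zero at the start; "moment": the same for the moment, N m; "grip_width": finger opening in m; "grip_force": force on a finger pad.
Only numpy, scipy, OpenCV 4.12 (cv2) and the standard library are available. Lean on these libraries where they do the work, as an engineer would, in place of code of your own. Each camera call takes 0.05 s, during which the arm holds its last target. There are 200 camera calls.

TASK

The width gauge of the tile cutter stands too close to the score line and its drive has play, so with its handwheel wind it back at least 10 mm past the set mark, then forward again until its pointer stands at the mark, and let go of the wheel. Then bring the bisque tile flush against the back fence and the gauge, and press it home against the gauge firmly, with about 12 N, never pushing the tile with more than 25 N. The gauge must still stand on the mark when you are done; do not push the gauge by hand, and leave the things lying around the cutter alone.

Things in the scene. Friction and masses are not known exactly. Their poses are not given: they have to be found in the camera images.
- cutter: bench tile cutter, fixed. Origin on the table under the middle of the score line; x to the back fence, y left, z up. Rubber-topped bed, top 35 mm above the table, x -125 to 125, y -205 to 250 mm. Back fence: bar along y, front face at x = 80 mm, 25 mm above the bed. Over y -31 to 31 mm: rail rods 83 mm above the table, carriage, lever to 180 mm; posts at x -137 and 143 mm
- marker: set mark: steel clip, 20 mm wide, fixed on the scale ledge behind the back fence, 70 to 115 mm right (-y) of the score line. Its arrow tip points to the front (-x). Origin at the tip, 60 mm above the table; axes as the cutter's
- pointer (a point): tip of the dark arrow pointer on the gauge's saddle, pointing back (+x) to the mark's tip, which it passes about 3 mm away. Its y is that of the gauge's contact face. On the mark: both tips at the same y in the cutter's frame
- gauge: width gauge: aluminium shoe on the bed, saddle on the fence bar. Slides along y only, moved by the handwheel; forward is +y, to the score line. Flat contact face looks to +y, reaches 3 to 75 mm in front of the fence, 27 mm high. Origin on the face, at the fence, at bed height; axes as the cutter's. Starts at y = -45 mm, travel -33 to -150 mm
- hub (a point): top of the handwheel's hub, on its vertical axis, 134 mm above the table. Black wheel, 132 mm diameter, top of the rim at the same height; it turns without end and stays where it is left. About 10 N at the knob turns it. It holds the gauge against a push of 30 N (it gives about 1 mm) once the play is taken up; within its play the gauge is shifted by about 4 N
- crank (a point): middle of the upright black knob on the handwheel: 22 mm diameter, 44 mm long (138 to 182 mm above the table), 55 mm from the wheel's axis; this point is 162 mm above the table. The knob spins freely on its pin, so a hand of fixed heading can lead it round
- handwheel (a joint): angle of the handwheel in rad, growing clockwise seen from above. Clockwise winds the gauge back (-y), 16 mm per rad, counter-clockwise forward (+y). The steel rack's slotted end has play on the dark cross key in the gauge's lugs: 4 mm at the gauge, 0.25 rad at the wheel, during which the gauge stands still after a change of direction
- tile: bisque tile lying loose and a little askew on the bed, 100 mm (x) by 200 mm (y) by 10 mm, about 0.4 kg; 2 to 3 N slide it. Origin at the centre of its underside, axes along the edges and roughly as the cutter's. It starts left of the gauge, 8 to 25 mm short of the back fence
- tile_edge (a point): middle of the tile's right (-y) edge face, 5 mm above its underside; it must come to the gauge's contact face
- sanding_block: cork sanding block, 60 x 100 x 28 mm, bystander; origin at the centre of its underside
- jar: white jar with a steel cap, 68 mm diameter, 85 mm high, bystander; origin at the centre of its underside
- spare_tiles: stack of two more tiles, 100 x 200 x 20 mm, bystander; origin at the centre of its underside
Things that resemble listed ones, but are neither listed nor needed, are in the scene too. What is shaped like the tile but brown or green is not meant.

How it is judged:
On the way, in this order (a step that is already met when the one before it is completed fails the run):
1. the gauge is wound back past the mark by 10 mm (at least 8 mm is required) (y of pointer in the frame of marker below -0.008 m), for 0.1 s.
2. the gauge's pointer stands within 1.8 mm of the mark and the wheel is let go (y of pointer in the frame of marker between -0.0018 and 0.0018 m and contact force between the fingers and cutter below 0.1 N), for 0.3 s.
3. the tile is pressed against the gauge with at least 7 N (contact force between tile and gauge above 7 N), for 0.2 s.
At the end, for the whole second after the job is handed in: The pointer is within 1.8 mm of the mark; the tile lies flat on the bed, at rest, square to the cutter within 0.025 rad, within 2 mm of flush with both the back fence and the gauge's face; everything is released (y of pointer in the frame of marker between -0.0018 and 0.0018 m and y of tile_edge in the frame of gauge between -0.002 and 0.002 m and x of tile in the frame of cutter between 0.028 and 0.032 m and angle between the x axis of tile and the x axis of cutter, either way round below 0.025 rad and z of tile in the frame of cutter below 0.038 m and angle between tile's own z axis and vertical below 0.03 rad and linear speed of tile below 0.01 m/s); the robot touches nothing.
It fails at once if the tile is pushed by the robot with more than 25 N (contact force between any of the fingers, the arm and tile above 25 N).
It fails at once if a bystander is moved by more than 15 mm (distance of any of sanding_block, jar, spare_tiles from where it was at the start of the episode above 0.015 m).
It fails at once if the robot pushes on the gauge itself with more than 5 N (contact force between any of the fingers, the arm and gauge above 5 N).
It also fails if it takes over 72 s, if anything falls off the work surface, if the arm or the gripper's body presses on something with over 40 N, if the wrist force passes 120 N, or if a joint passes its speed limit or range.

## Working session

There is one attempt and no reset: what is moved stays moved. The work goes in short steps, Python scripts to look and compute and a tool call to move; the robot and the scene stay as the last step left them, time stands still between calls to the robot, and variables do not carry over. Pictures are saved under pics/ and viewed, at most 10 in all, crops included, and the job is handed in when it is done.

Besides the shell and the picture viewer there is one more tool, called as name(argument=value, ...), one argument or row to a line, values as JSON. servo_tool: Moves the arm, as the interface text tells. Its arguments: {"type":"object","properties":{"motion":{"type":"array","items":{"type":"array","items":{"type":"number"}}},"squeeze":{"type":"number"}},"required":["motion"]}

```bash
mkdir -p pics; cat > h.py <<'E'
import numpy as np, cv2
from station import ctrl
def cam(n):
    c=ctrl.camera(n); K=np.array([[c['fx'],0,c['cx']],[0,c['fy'],c['cy']],[0,0,1]]); return c['image'],K,np.array(c['dist'],float),np.array(c['camera_from_world'])
def ray(px,K,d,T):
    u=cv2.undistortPoints(np.array([[px]],float),K,d)[0,0]
    v=T[:3,:3].T@np.array([u[0],-u[1],-1.]); return -T[:3,:3].T@T[:3,3],v/np.linalg.norm(v)
def onz(px,z,K,d,T):
    o,v=ray(px,K,d,T); return o+v*(z-o[2])/v[2]
def two(r1,r2):
    A=[];b=[]
    M=np.zeros((3,3));q=np.zeros(3)
    for o,v in(r1,r2):
        P=np.eye(3)-np.outer(v,v);M+=P;q+=P@o
    p=np.linalg.solve(M,q); return p,[np.linalg.norm((np.eye(3)-np.outer(v,v))@(p-o)) for o,v in(r1,r2)]
def proj(p,K,d,T):
    c=T[:3,:3]@np.array(p)+T[:3,3]; c=c*[1,-1,-1]
    return cv2.projectPoints(c[None],np.zeros(3),np.zeros(3),K,d)[0][0,0]
E
python3 - <<'E'
from h import *
for n in('side','top'):
    im,K,d,T=cam(n); np.savez(f'pics/{n}0.npz',im=im,K=K,d=d,T=T)
    cv2.imwrite(f'pics/{n}0.png',cv2.resize(im[...,::-1],None,fx=1.5,fy=1.5))
    print(n,K[0,0],d,-T[:3,:3].T@T[:3,3],T[:3,:3].round(2).tolist())
print(ctrl.get_obs())
E
```

```text
side 461.01014136865984 [-0.14037109  0.          0.          0.          0.        ] [0.4548878  1.37947289 1.32411503] [[-1.0, -0.06, 0.01], [0.05, -0.68, 0.73], [-0.04, 0.73, 0.68]]
top 457.839825743938 [0.00551645 0.         0.         0.         0.        ] [0.41595965 0.07011475 1.5189594 ] [[-0.01, -1.0, -0.0], [1.0, -0.01, 0.07], [-0.07, -0.0, 1.0]]
{'time_s': 0.1, 'qpos': array([ 1.16041403e+00,  3.00423330e-01,  1.52152855e+00, -7.36941607e-06,
        1.32067013e+00, -6.65625415e-02]), 'joint_vel': array([ 0.00091198, -0.00152205, -0.00121394, -0.00029646,  0.00136007,
       -0.00189213]), 'tau': array([ 1.22640722e-03, -5.32642829e+01, -3.53283441e+01,  7.09349220e-02,
        2.34936696e-02,  1.96086637e-05]), 'ee_pos': array([0.18536994, 0.51779102, 0.40413464]), 'eef_rot': array([-3.14056511e+00, -6.13431309e-05,  2.79777470e+00]), 'force': array([-0.21226981, -0.58675118,  0.56522483]), 'moment': array([-0.01307601, -0.01302679, -0.00274839]), 'grip_force': 0.0, 'grip_width': 0.09408215920301315}
```

View pics/side0.png

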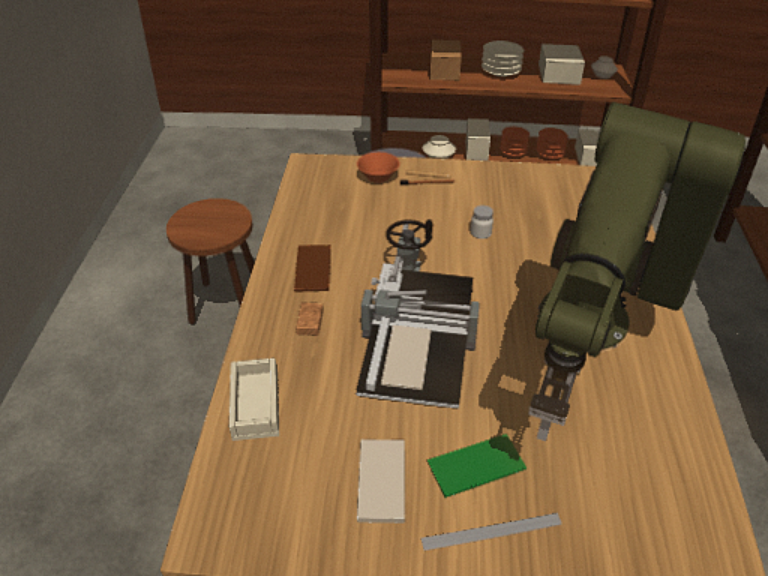

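View pics/top0.png

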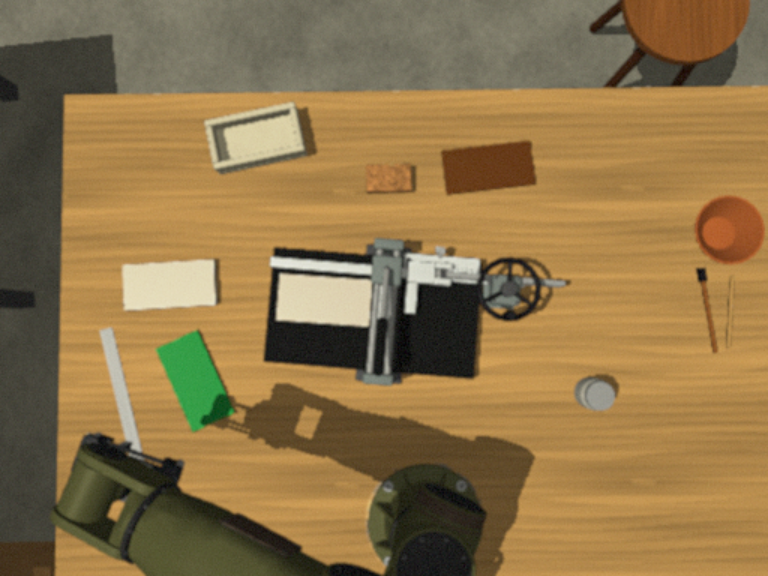

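Side (768x576) shows the tile on the bed at (408,355). Lookalikes are the spare stack at (382,480), a tile in a tray at (255,395), green at (477,465) and brown at (313,268). In the top view they are at (323,300), (170,285), (255,138), (197,380) and (490,167). I choose the cream one on the black bed. The wheel hub is at top (510,289). Next are close crops.

```bash
python3 - <<'E'
from h import *
a=np.load('pics/top0.npz')['im'][150:262,170:380]
b=np.load('pics/side0.npz')['im'][135:275,225:330]
a=cv2.resize(a[...,::-1],None,fx=3.8,fy=3.8,interpolation=cv2.INTER_CUBIC)
cv2.imwrite('pics/topc.png',a)
b=cv2.resize(b[...,::-1],None,fx=4.2,fy=4.2,interpolation=cv2.INTER_CUBIC)
cv2.imwrite('pics/sidec.png',b)
E
```

```text
(no output)
```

View pics/topc.png

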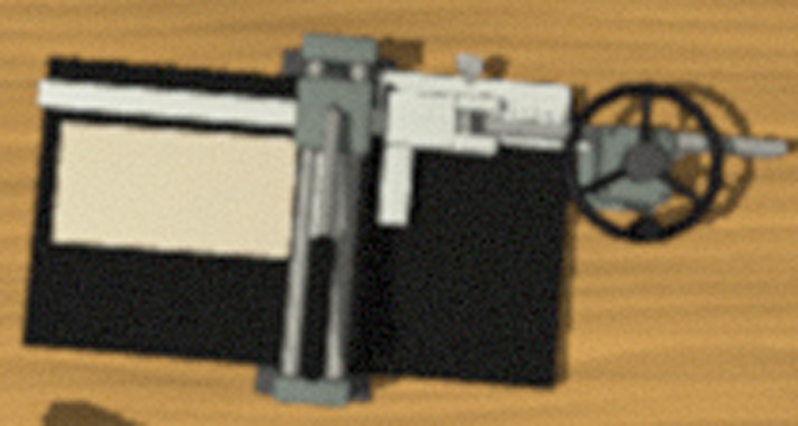

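View pics/sidec.png

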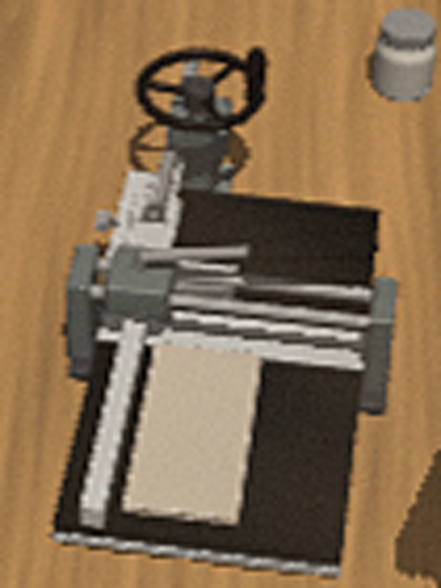

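The crops confirm the cream tile on the bed, with a 3-spoke wheel and its knob at topc (648,230). A clip-like piece sits at topc (468,62). I'll zoom on the gauge and mark with averaged frames.

```bash
cat >> h.py <<'E'
def avg(n,k=6):
    L=[cam(n) for _ in range(k)]; return (np.mean([l[0].astype(float) for l in L],0),)+L[0][1:]
E
python3 - <<'E'
from h import *
S=[]
for n,(r0,r1,c0,c1) in dict(top=(160,212,265,335),side=(168,206,240,290)).items():
    im,K,d,T=avg(n); np.savez(f'pics/{n}a.npz',im=im,K=K,d=d,T=T)
    c=im[r0:r1,c0:c1]; c=np.clip(c*1.0,0,255).astype(np.uint8)
    S.append(cv2.resize(c[...,::-1],(790,290) if 0 else (400,int(400*(r1-r0)/(c1-c0))),interpolation=cv2.INTER_NEAREST))
h=max(s.shape[0] for s in S); S=[np.pad(s,((0,h-s.shape[0]),(0,0),(0,0))) for s in S]
cv2.imwrite('pics/z.png',np.hstack(S))
E
```

```text
(no output)
```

View pics/z.png

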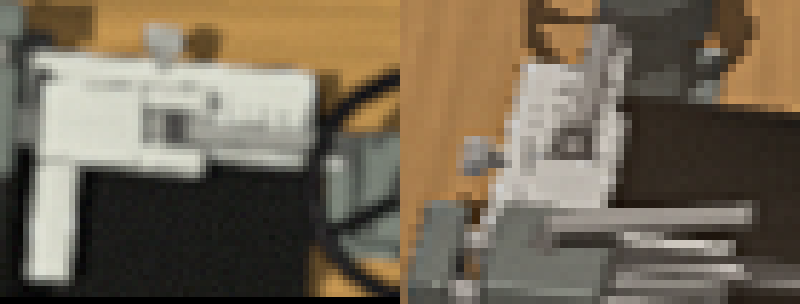

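The zoom shows a light grey clip whose arrow points to the front, at top px (293.7,168) and side px (249.5,187). The dark pointer is at the saddle's left end, top px (272,173). Next, metric positions.

```bash
python3 - <<'E'
from h import *
t=np.load('pics/topa.npz');s=np.load('pics/sidea.npz')
C=[t['K'],t['d'],t['T']];D=[s['K'],s['d'],s['T']]
I=t['im'];g=I.max(2)
# bed
m=np.zeros(g.shape,np.uint8); m[150:262,170:325]=(g[150:262,170:325]<60)
m[:,318:]=0
m=cv2.morphologyEx(m,cv2.MORPH_OPEN,np.ones((3,3)))
print('row extents'); 
# front edge: per-column last dark row; left edge: per-row first dark col; right edge: last
def fit(pts): 
    vx,vy,x0,y0=cv2.fitLine(np.array(pts,np.float32),cv2.DIST_HUBER,0,.01,.01).ravel(); return np.array([vx,vy]),np.array([x0,y0])
def sub(v,th=75): # first crossing from bright to dark
    for i in range(len(v)-1):
        if v[i]>=th>v[i+1]: return i+(v[i]-th)/(v[i]-v[i+1])
front=[(c,250+5-sub(g[255:215:-1,c])) for c in list(range(185,236,2))+list(range(275,310,2)) if sub(g[255:215:-1,c])]
left=[(165+sub(g[r,165:200]),r) for r in range(185,236,3)]
right=[(330-sub(g[r,330:300:-1]),r) for r in range(215,246,3)]
L=[fit(p) for p in(front,left,right)]
def X(a,b): 
    k=np.linalg.solve(np.c_[a[0],-b[0]],b[1]-a[1]); return a[1]+k[0]*a[0]
fl=onz(X(L[0],L[1]),.035,*C);fr=onz(X(L[0],L[2]),.035,*C)
print('FL',fl,'FR',fr,np.linalg.norm(fl-fr),'expect .455')
y=(fl-fr)/np.linalg.norm(fl-fr); yaw=np.arctan2(-y[0],y[1]); x=np.array([y[1],-y[0],0])
mid=(fl+fr)/2; org=mid+.125*x-.0225*y; org[2]=0
print('yaw deg',np.degrees(yaw),'org',org)
# tile
hsv=cv2.cvtColor(np.clip(I,0,255).astype(np.uint8),cv2.COLOR_RGB2HSV)
tm=((I[...,0]-I[...,2]>25)&(g>150)).astype(np.uint8); 
q=np.zeros_like(tm);q[176:222,178:252]=tm[176:222,178:252]
n,lab,st,ce=cv2.connectedComponentsWithStats(q);k=1+st[1:,4].argmax();cn=cv2.findContours((lab==k).astype(np.uint8),0,2)[0][0]
r=cv2.minAreaRect(cn);P=np.array([onz(p,.045,*C) for p in cv2.boxPoints(r)])
R=np.c_[x[:2],y[:2]]
print('tile corners cutter mm',((P[:,:2]-org[:2])@R*1000).round(1).tolist())
# wheel
w=np.zeros_like(tm); w[165:218,315:365]=(g[165:218,315:365]<45)
n,lab,st,ce=cv2.connectedComponentsWithStats(w);k=1+st[1:,4].argmax();print(st[k])
ys,xs=np.nonzero(lab==k); (c,rad)=cv2.minEnclosingCircle(np.c_[xs,ys][ys<205].astype(np.float32)); print('circ',c,rad)
# two view: hub, knob, mark
def rep(n,a,b):
    p,e=two(ray(a,*C),ray(b,*D)); print(n,p.round(4),'err mm',np.array(e).round(4)*1000,'cutter',((p[:2]-org[:2])@R*1000).round(1))
rep('hub',(170+645/3.8,150+162/3.8),(225+199/4.2,135+80/4.2))
rep('knobtop',(170+648/3.8,150+230/3.8),(225+257/4.2,135+52/4.2))
rep('marktip',(265+163/5.71,160+60/5.71),(240+95/8,168+163/8))
h=onz(c,.134,*C);print('hub@134',h,((h[:2]-org[:2])@R*1000).round(1), rad*np.linalg.norm(onz((c[0]+1,c[1]),.134,*C)-h))
kn=onz((170+648/3.8,150+230/3.8),.18,*C);print('knob',kn)
for a,nm in (((293.7,167.5),'clip'),((272,173),'ptr')):
    p=onz(a,.062,*C);print(nm,((p[:2]-org[:2])@R*1000).round(1))
print('pix/m',np.linalg.norm(onz((290,170),.06,*C)-onz((291,170),.06,*C)))
# blob centroid of clip in both: print gray values
print(I[162:176,286:302].mean(2).round(0).astype(int)); print(I[168:182,266:282].mean(2).round(0).astype(int))
E
```

```text
row extents
FL [0.35276823 0.34150219 0.035     ] FR [ 0.30986466 -0.1076212   0.035     ] 0.4511679676411154 expect .455
yaw deg -5.456756723874714 org [0.45361035 0.08265565 0.        ]
tile corners cutter mm [[-36.6, 230.1], [64.3, 232.4], [66.7, 31.0], [-34.2, 29.6]]
[315 173  45  45 388]
circ (336.42425537109375, 194.4166717529297) 23.470056533813477
hub [ 0.4942 -0.1736  0.1317] err mm [0.8 0.8] cutter [  64.8 -251.3]
knobtop [ 0.4384 -0.1671  0.1749] err mm [0.1 0.1] cutter [   8.6 -250. ]
marktip [ 0.5719 -0.0409  0.0503] err mm [0.6 0.6] cutter [ 129.5 -111.7]
hub@134 [ 0.48801201 -0.16306181  0.134     ] [  57.6 -241.3] 0.07102814602919229
knob [ 0.43835972 -0.16615171  0.18      ]
clip [ 137.3 -110.8]
ptr [114. -43.]
pix/m 0.00320147212749139
[[131 127 130 132 129 128 130 130 130 131 129 131 133 131 131 132]
 [134 136 134 134 139 144 142 140 139 136 138 136 134 133 134 133]
 [137 140 137 141 154 168 166 159 153 151 146 136 128 113 110 111]
 [143 142 141 139 157 175 172 167 163 160 151 126 104  84  79  82]
 [141 141 139 135 147 166 167 164 164 165 146 104  75  71  70  69]
 
[... 841 characters left out ...]
 215 214 214 213 213 212 211]
 [114  93  61  78 110 109  98 131 180 204 207 210 210 210 211 212]
 [118  97  64  81 103  80  71 110 157 190 202 208 211 209 205 205]
 [118  94  63  79  94  78 117 168 190 202 208 213 213 203 193 188]
 [116  92  58  76  89  81 152 208 218 218 217 216 215 206 197 192]
 [113  86  56  76  84  80 158 213 219 217 214 215 214 214 211 208]
 [114  87  58  76  85  86 157 211 217 215 213 212 213 213 214 212]
 [114  92  79  88  92 100 160 210 217 213 212 213 214 212 213 212]
 [114  99  99 104 103 113 164 209 215 213 212 213 212 213 212 213]
 [112 100 104 114 111 121 168 210 214 212 211 212 212 211 209 211]
 [111  96 103 113 113 125 174 213 216 211 211 210 209 210 208 208]]
```

Positions are good enough for an approach. The hub is near (0.494,-0.173) and the knob near (0.438,-0.167), with cutter yaw about -5.4°. I'll move above the knob with the closing axis along the cutter's x.

servo_tool(
  motion=[
    [0.2, 2, -5, 2, 0],
    [0.2, 25.3, -68.5, 2, -76],
    [0.2, 25.3, -68.5, 2, -76],
    [0.2, 25.3, -68.5, 2, -76],
    [0.2, 25.3, -68.5, 2, -76],
    [0.2, 25.3, -68.5, 2, -76],
    [0.2, 25.3, -68.5, 2, -76],
    [0.2, 25.3, -68.5, 2, -76],
    [0.2, 25.3, -68.5, 2, -76],
    [0.2, 25.3, -68.5, 2, -76],
    [0.2, 25.3, -68.5, 2, -76],
    [0.2, 25.3, -68.5, 2, -76],
    [0.2, 25.3, -68.5, 2, -76],
    [0.2, 25.3, -68.5, 2, -76],
    [0.2, 25.3, -68.5, 2, -76],
    [0.2, 25.3, -68.5, 2, -76],
  ],
)

```text
time_s: 2.7
ee_pos: [0.4383, -0.1664, 0.425]
eef_rot: [3.141, 0.0, 1.473]
force: [-0.1, 0.9, -0.8]
grip_width: 0.0751
grip_force: 0.0
```

```bash
python3 - <<'E'
from h import *
S=[]
for n,(r0,r1,c0,c1) in dict(top=(120,260,240,400),side=(60,200,220,380)).items():
    im,K,d,T=avg(n,1)
    S.append(cv2.resize(im[r0:r1,c0:c1,::-1].astype(np.uint8),(400,350),interpolation=cv2.INTER_CUBIC))
cv2.imwrite('pics/h1.png',np.hstack(S))
E
```

```text
(no output)
```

View pics/h1.png

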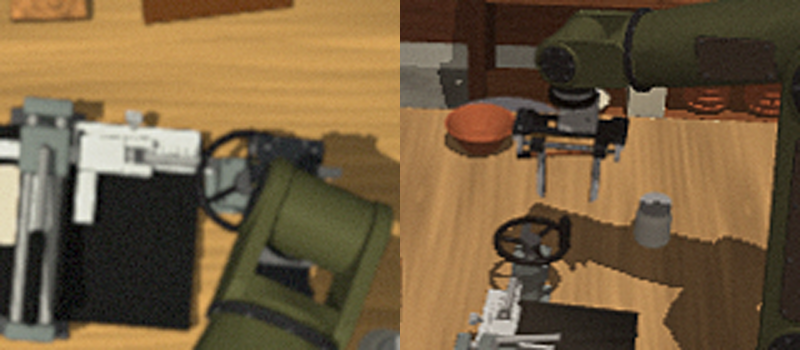

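The picture shows the pointer staying visible from above and the fingers (541 and 595 in the side view) straddling the knob at (565,235). Descend and grip.

servo_tool(
  motion=[
    [0.2, 0, 0, -4, 0],
    [0.2, 0, 0, -8.2, 0],
    [0.2, 0, 0, -8.2, 0],
    [0.2, 0, 0, -8.2, 0],
    [1, 0, 0, -8.2, 0],
    [1, 0, 0, -8.2, 0],
    [1, 0, 0, -8.2, 0],
    [1, 0, 0, -8.2, 0],
    [1, 0, 0, -8.2, 0],
    [1, 0, 0, -8.2, 0],
  ],
  squeeze=30,
)

```text
time_s: 4.05
ee_pos: [0.4389, -0.1673, 0.3428]
eef_rot: [3.138, 0.0, 1.471]
force: [7.8, -1.2, -6.1]
grip_width: 0.0214
grip_force: 30.0
```

```bash
cat > circ.py <<'E'
import sys,numpy as np
f0,f1,n=map(float,sys.argv[1:4]); r=5.5
a=np.radians(np.linspace(f0,f1,int(n)+1)); b=a[0]
print([[1,round(r*(np.cos(t)-np.cos(b)),2),round(r*(np.sin(t)-np.sin(b)),2),0,0] for t in a[1:]])
E
python3 circ.py 173.3 133.3 6
```

```text
[[1, np.float64(0.11), np.float64(0.63), 0, 0], [1, np.float64(0.3), np.float64(1.24), 0, 0], [1, np.float64(0.55), np.float64(1.83), 0, 0], [1, np.float64(0.87), np.float64(2.38), 0, 0], [1, np.float64(1.25), np.float64(2.9), 0, 0], [1, np.float64(1.69), np.float64(3.36), 0, 0]]
```

servo_tool(
  motion=[
    [1, 0.1, 0.6, 0, 0],
    [1, 0.3, 1.25, 0, 0],
    [1, 0.55, 1.85, 0, 0],
    [1, 0.85, 2.4, 0, 0],
    [1, 1.25, 2.9, 0, 0],
    [1, 1.7, 3.35, 0, 0],
    [1, 1.7, 3.35, 0, 0],
  ],
)

```text
time_s: 4.92
ee_pos: [0.4554, -0.1338, 0.3427]
eef_rot: [-3.141, 0.001, 1.471]
force: [-3.0, -3.2, 2.8]
grip_width: 0.0212
grip_force: 30.0
```

```bash
sed -i 's/round(r/float(round(r/g; s/,2)/,2))/g' circ.py; python3 circ.py 133 63 8;python3 circ.py 133 -27 16
```

```text
[[1, 0.66, 0.52, 0, 0], [1, 1.38, 0.94, 0, 0], [1, 2.17, 1.24, 0, 0], [1, 2.99, 1.42, 0, 0], [1, 3.82, 1.48, 0, 0], [1, 4.66, 1.4, 0, 0], [1, 5.47, 1.2, 0, 0], [1, 6.25, 0.88, 0, 0]]
[[1, 0.76, 0.59, 0, 0], [1, 1.6, 1.04, 0, 0], [1, 2.51, 1.34, 0, 0], [1, 3.46, 1.47, 0, 0], [1, 4.42, 1.44, 0, 0], [1, 5.36, 1.24, 0, 0], [1, 6.25, 0.88, 0, 0], [1, 7.06, 0.37, 0, 0], [1, 7.77, -0.27, 0, 0], [1, 8.36, -1.03, 0, 0], [1, 8.81, -1.87, 0, 0], [1, 9.11, -2.79, 0, 0], [1, 9.24, -3.73, 0, 0], [1, 9.21, -4.69, 0, 0], [1, 9.01, -5.63, 0, 0], [1, 8.65, -6.52, 0, 0]]
```

Forces are small, so the circle fits. Continue.

servo_tool(
  motion=[
    [1, 0.65, 0.5, 0, 0],
    [1, 1.4, 0.95, 0, 0],
    [1, 2.15, 1.25, 0, 0],
    [1, 3.0, 1.4, 0, 0],
    [1, 3.8, 1.5, 0, 0],
    [1, 4.65, 1.4, 0, 0],
    [1, 5.45, 1.2, 0, 0],
    [1, 6.25, 0.9, 0, 0],
    [1, 6.25, 0.9, 0, 0],
  ],
)

```text
time_s: 6.05
ee_pos: [0.5183, -0.1238, 0.3428]
eef_rot: [3.142, -0.003, 1.472]
force: [3.1, 10.6, 3.4]
grip_width: 0.0212
grip_force: 30.0
```

```bash
python3 circ.py 63 -77 15; python3 - <<'E'
from h import *
t=np.load('pics/topa.npz')['im']; im,K,d,T=avg('top',3)
np.savez('pics/t2.npz',im=im)
print(ctrl.get_obs()['force'])
g=im.mean(2);print(g[205:207,264:290].round().astype(int),t.mean(2)[205:207,264:290].round().astype(int))
E
```

```text
[[1, 0.76, -0.47, 0, 0], [1, 1.44, -1.06, 0, 0], [1, 2.01, -1.75, 0, 0], [1, 2.46, -2.52, 0, 0], [1, 2.78, -3.35, 0, 0], [1, 2.96, -4.23, 0, 0], [1, 3.0, -5.12, 0, 0], [1, 2.89, -6.01, 0, 0], [1, 2.64, -6.87, 0, 0], [1, 2.25, -7.68, 0, 0], [1, 1.74, -8.41, 0, 0], [1, 1.11, -9.05, 0, 0], [1, 0.39, -9.58, 0, 0], [1, -0.41, -9.99, 0, 0], [1, -1.26, -10.26, 0, 0]]
[3.2027744  9.01101666 2.41299644]
[[ 39  29  23  16  17   9   7  12  20  29  23  25  23  32  90 171 221 224
  220 218 219 188 119  47  13  19]
 [ 38  24  20  17  16  15  17  15  23  29  30  26  23  37  98 178 225 226
  220 221 218 187 106  37  14  26]] [[ 38  27  21  12  23  87 167 214 218 215 213 211 178  99  27   7  22  25
   27  24  24  27  26  29  26  24]
 [ 37  20  18  11  34 104 176 218 221 216 216 213 174  90  20  12  18  24
   26  26  24  25  23  30  27  27]]
```

servo_tool(
  motion=[
    [1, 0.75, -0.35, 0, 0],
    [1, 1.45, -0.95, 0, 0],
    [1, 2.0, -1.6, 0, 0],
    [1, 2.45, -2.4, 0, 0],
    [1, 2.8, -3.2, 0, 0],
    [1, 2.95, -4.1, 0, 0],
    [1, 3.0, -5.0, 0, 0],
    [1, 2.9, -5.9, 0, 0],
    [1, 2.65, -6.75, 0, 0],
    [1, 2.25, -7.55, 0, 0],
    [1, 1.75, -8.3, 0, 0],
    [1, 1.1, -8.9, 0, 0],
    [1, 0.4, -9.45, 0, 0],
    [1, -0.4, -9.85, 0, 0],
    [1, -1.25, -10.1, 0, 0],
    [1, -1.25, -10.1, 0, 0],
  ],
)

```text
time_s: 8.2
ee_pos: [0.5054, -0.2261, 0.3428]
eef_rot: [3.14, 0.001, 1.471]
force: [3.0, -3.6, -1.3]
grip_width: 0.0211
grip_force: 30.0
```

```bash
python3 circ.py -77 -127 6; python3 - <<'E'
from h import *
print(ctrl.get_obs()['force'])
im,K,d,T=avg('top',6); np.savez('pics/t3.npz',im=im)
S=cv2.resize(np.clip(im[158:182,275:315,::-1],0,255).astype(np.uint8),(800,480),interpolation=cv2.INTER_NEAREST)
cv2.imwrite('pics/t3.png',S)
E
```

```text
[[1, -0.79, -0.12, 0, 0], [1, -1.59, -0.13, 0, 0], [1, -2.38, -0.02, 0, 0], [1, -3.15, 0.2, 0, 0], [1, -3.88, 0.53, 0, 0], [1, -4.55, 0.97, 0, 0]]
[ 2.97272645 -3.55992978 -1.28480435]
```

View pics/t3.png

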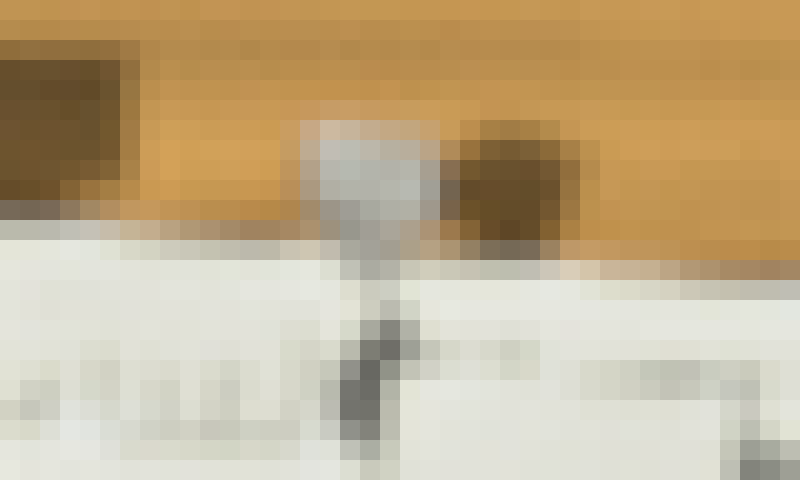

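The crop shows the clip body at px col 293, its tip at about (293.2,172), and the dark pointer tip at about (294,173.7), roughly 2 mm past the mark. I'll wind 40° further, about 11 mm.

servo_tool(
  motion=[
    [1, -0.8, -0.1, 0, 0],
    [1, -1.6, -0.1, 0, 0],
    [1, -2.4, 0.0, 0, 0],
    [1, -3.15, 0.2, 0, 0],
    [1, -3.4, 0.3, 0, 0],
    [1, -3.4, 0.3, 0, 0],
    [1, -3.4, 0.3, 0, 0],
  ],
)

```text
time_s: 9.38
ee_pos: [0.4717, -0.2227, 0.3428]
eef_rot: [3.14, 0.0, 1.471]
force: [5.4, -2.0, -2.2]
grip_width: 0.0213
grip_force: 30.0
```

```bash
cat >> h.py <<'E'
def edge(g,r,c0,c1,th): # bright-to-dark edges of shoe, averaged over rows
    L=[];R=[]
    for k in r:
        v=g[k]; i=next(i for i in range(c0,c1) if v[i]<th<=v[i+1]); L.append(i+(th-v[i])/(v[i+1]-v[i]))
        j=next(j for j in range(int(L[-1])+3,c1+20) if v[j]>=th>v[j+1]); R.append(j+(v[j]-th)/(v[j]-v[j+1]))
    return np.mean(L),np.mean(R)
E
python3 - <<'E'
from h import *
o=ctrl.get_obs();print(o['force'],o['ee_pos'])
im,K,d,T=avg('top',6); np.savez('pics/t4.npz',im=im)
a=np.load('pics/topa.npz')['im'].mean(2);b=np.load('pics/t2.npz')['im'].mean(2);c=np.load('pics/t3.npz')['im'].mean(2);e=im.mean(2)
rows=range(200,206)
for n,g,s in(('0',a,265),('2',b,272),('3',c,285),('4',e,288)): 
    L=edge(g,rows,s,s+15,115);m=np.mean(L);p=onz((m,202.5),.062,K,d,T);print(n,L,p)
print((e)[164:180,286:302].round().astype(int));print((c)[164:180,286:302].round().astype(int))
E
```

```text
[ 5.38906784 -1.97352818 -2.19605677] [ 0.47170942 -0.2227039   0.34278543]
0 (np.float64(269.4671031084537), np.float64(277.1780610415129)) [0.46861175 0.02617677 0.062     ]
2 (np.float64(278.3954301248165), np.float64(286.3816117849992)) [ 0.46823713 -0.00267326  0.062     ]
3 (np.float64(290.74762076612325), np.float64(298.7619435001946)) [ 0.46772649 -0.04202152  0.062     ]
4 (np.float64(293.95007842892954), np.float64(301.8842388392272)) [ 0.46759598 -0.05208303  0.062     ]
[[149 148 148 149 166 180 177 170 164 161 158 148 135 121 117 119]
 [152 151 151 151 166 188 185 177 174 170 159 133 108  89  84  88]
 [151 153 147 142 159 178 180 176 176 176 157 110  81  76  76  76]
 [143 142 141 137 149 170 175 175 177 179 156  97  68  70  77  72]
 [133 132 130 125 135 146 154 162 170 173 151  99  75  72  72  74]
 [132 130 128 134 140 141 147 157 160 158 143 115  93  73  68  71]
 [185 181 182 190 194 182 164 158 152 155 156 143 125 106 103 107]
 [223 222 222 224 226 215 188 166 171 191 200 194 190 184 182 184]
 [224 225 226 226 227 224 213 201 209 223 227 223 226 227 225 227]
 [221 223 
[... 832 characters left out ...]
 158 146 119  95  74  68  73]
 [186 182 182 192 194 185 165 159 156 156 158 145 125 108 103 106]
 [224 224 224 226 227 217 189 168 175 193 201 196 191 186 185 187]
 [225 227 226 227 229 227 217 199 202 223 228 227 227 226 227 228]
 [223 224 224 223 223 227 223 201 184 207 227 230 229 229 228 229]
 [223 223 222 218 217 225 211 166 132 174 219 224 223 223 221 222]
 [220 222 222 213 209 213 182 122 109 157 194 211 217 212 203 210]
 [208 216 222 212 204 195 143 103 143 191 206 217 220 217 208 211]
 [201 215 220 211 204 182 115 106 175 223 227 228 226 225 223 222]
 [202 217 217 206 210 184 114 112 183 225 226 226 225 224 223 224]
 [196 203 202 202 214 200 143 129 185 225 226 224 224 223 224 224]]
```

```bash
python3 - <<'E'
import numpy as np
from scipy.optimize import least_squares
P=np.array([(0.4389,-0.1673),(0.4554,-0.1338),(0.5183,-0.1238),(0.5054,-0.2261),(0.4717,-0.2227)])
s=least_squares(lambda c:np.hypot(*(P-c).T)-.055,[.493,-.173]);print(s.x,s.fun*1000)
a=np.degrees(np.unwrap(np.arctan2(*(P-s.x).T[::-1])));print(a,np.radians(a[0]-a)*16)
E
python3 circ.py -113 -59 9
```

```text
[ 0.49379929 -0.17265076] [ 0.15943301 -0.37502959 -0.34945993 -0.30633041 -0.28889475]
[ 174.43324745  134.66515325   63.36431412  -77.75436161 -113.82390565] [ 0.         11.1053469  31.01629733 70.42406577 80.49658263]
[[1, 0.54, -0.2, 0, 0], [1, 1.1, -0.34, 0, 0], [1, 1.67, -0.42, 0, 0], [1, 2.25, -0.44, 0, 0], [1, 2.82, -0.4, 0, 0], [1, 3.39, -0.3, 0, 0], [1, 3.94, -0.14, 0, 0], [1, 4.47, 0.08, 0, 0], [1, 4.98, 0.35, 0, 0]]
```

Wheel angle and gauge shift agree, with 1.95 mm of play taken. The gauge is now at about -123.5. Wind forward 54°.

servo_tool(
  motion=[
    [1, 0.55, -0.2, 0, 0],
    [1, 1.1, -0.35, 0, 0],
    [1, 1.65, -0.4, 0, 0],
    [1, 2.25, -0.45, 0, 0],
    [1, 2.8, -0.4, 0, 0],
    [1, 3.4, -0.3, 0, 0],
    [1, 3.95, -0.15, 0, 0],
    [1, 4.45, 0.1, 0, 0],
    [1, 5.0, 0.35, 0, 0],
    [1, 5.0, 0.35, 0, 0],
    [1, 5.0, 0.35, 0, 0],
  ],
)

```text
time_s: 11.05
ee_pos: [0.5214, -0.2199, 0.3428]
eef_rot: [3.141, 0.002, 1.471]
force: [-0.8, -8.1, 1.5]
grip_width: 0.0212
grip_force: 30.0
```

```bash
cat > chk.py <<'E'
from h import *
import sys
o=ctrl.get_obs();q=o['ee_pos'][:2]-[.4938,-.17265];print(o['force'].round(1),np.degrees(np.arctan2(q[1],q[0])))
im,K,d,T=avg('top',8); np.savez('pics/%s.npz'%sys.argv[1],im=im);e=im.mean(2)
L=edge(e,range(200,206),285,303,115);p=onz((np.mean(L),202.5),.062,K,d,T);print('gauge y',-45-(0.02617677-p[1])*1000/.9955)
print(e[169:178,288:300].round().astype(int))
ref=np.load('pics/t4.npz')['im'].mean(2) if 1 else 0
print('mark removed (diff to t4)');print((ref-e)[171:178,288:296].round().astype(int))
E
python3 chk.py t5
```

```text
[-0.8 -8.1  1.5] -59.74758869694733
gauge y -113.05169325852576
[[131 136 143 142 148 158 160 158 145 117  95  75]
 [183 191 197 185 167 160 157 157 157 145 126 108]
 [225 226 227 219 190 169 175 195 201 196 189 186]
 [227 227 228 227 216 199 203 222 228 227 226 228]
 [223 225 225 229 224 200 182 207 228 229 229 229]
 [224 218 218 223 204 152 130 175 218 225 224 223]
 [222 214 208 203 157 106 114 160 197 212 215 213]
 [220 212 203 182 118 104 155 195 210 218 220 217]
 [221 212 206 178 110 117 185 224 228 227 227 226]]
mark removed (diff to t4)
[[ -3  -2   0  -4  -2  -3  -4  -4]
 [ -1  -1  -1  -2  -2   2   6   1]
 [  0  -2  -3  -5  -2  21  43  18]
 [ -3  -2  -4  -1  21  74  94  30]
 [ -2  -2   0  18  69 119 104  13]
 [ -2  -3   2  38 105 120  55 -40]
 [ -2  -4   0  41 107  97  14 -82]]
```

Pointer tip is about 0.5–0.9 px (≈2.2 mm) behind the mark. Go 8° further.

servo_tool(
  motion=[
    [1, 0.3, 0.2, 0, 0],
    [1, 0.63, 0.43, 0, 0],
    [1, 0.63, 0.43, 0, 0],
    [1, 0.63, 0.43, 0, 0],
  ],
)

```text
time_s: 11.95
ee_pos: [0.5276, -0.2158, 0.3428]
eef_rot: [3.141, 0.002, 1.471]
force: [-1.9, -9.1, 0.7]
grip_width: 0.021
grip_force: 30.0
```

```bash
python3 chk.py t6; python3 - <<'E'
import numpy as np,cv2
im=np.load('pics/t6.npz')['im']
cv2.imwrite('pics/t6.png',cv2.resize(np.clip(im[160:182,280:308,::-1],0,255).astype(np.uint8),(700,550),interpolation=cv2.INTER_CUBIC))
E
```

```text
[-1.9 -9.1  0.7] -51.9164123247503
gauge y -110.79330909565189
[[129 136 141 142 148 159 163 159 144 116  94  74]
 [184 192 196 184 168 159 154 157 157 145 126 110]
 [224 226 227 219 191 169 174 194 202 196 190 186]
 [227 228 229 227 214 193 205 225 229 227 228 227]
 [224 224 226 225 202 178 201 228 230 228 229 229]
 [224 219 215 202 155 125 172 217 223 224 225 224]
 [224 214 198 170 114 111 161 191 199 210 216 213]
 [223 210 187 152 105 142 192 204 208 217 220 217]
 [221 211 180 137 107 167 224 227 225 226 226 226]]
mark removed (diff to t4)
[[ -2  -2  -1  -4  -3  -3  -3  -2]
 [ -1  -2  -3  -3  -1   7   4  -2]
 [ -1  -2  -4  -1  21  43  24  -2]
 [ -3  -3  -1  21  70 100  52 -12]
 [ -3  -2   9  50 112 114  57 -18]
 [ -5  -2  18  67 118  81  18 -48]
 [ -2  -2  26  82 110  47 -25 -84]]
```

View pics/t6.png

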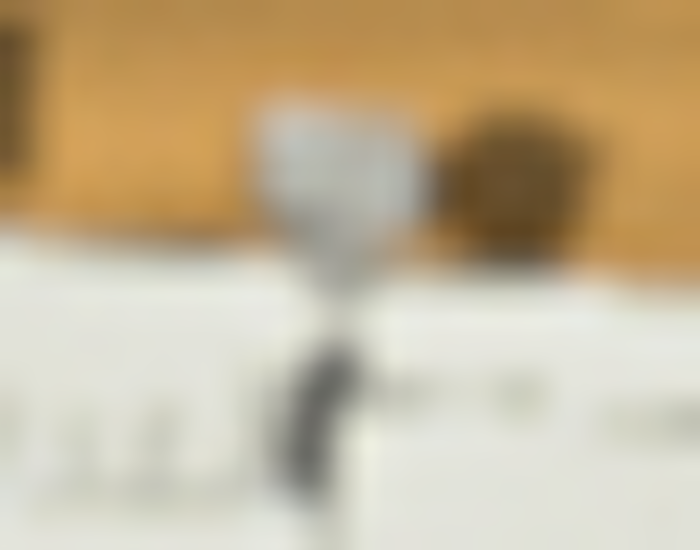

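The crop shows the clip's tip and the dark pointer's tip both at x≈340 (px col 293.1). They are aligned, so I let go and rise.

servo_tool(
  motion=[
    [0.4, 0, 0, 0, 0],
    [0.4, 0, 0, 0, 0],
    [0.4, 0, 0, 0, 0],
    [0.4, 0, 0, 0, 0],
    [0.4, 0, 0, 5, 0],
    [0.4, 0, 0, 9, 0],
    [0.4, 0, 0, 9, 0],
    [0.4, 0, 0, 9, 0],
  ],
)

```text
time_s: 13.35
ee_pos: [0.5276, -0.2148, 0.4316]
eef_rot: [-3.14, -0.0, 1.471]
force: [-0.1, 0.7, -0.2]
grip_width: 0.0563
grip_force: 0.0
```

```bash
python3 chk.py t7|sed -n 1,12p; python3 - <<'E'
from h import *
# cutter frame check from back fence of tile & tile corners, in both world/cutter
t=np.load('pics/topa.npz');s=np.load('pics/sidea.npz')
for nm,q,roi in(('top',t,(176,222,178,250)),('side',s,(215,265,245,295))):
    I=q['im'];m=((I[...,0]-I[...,2]>22)&(I.max(2)>140)).astype(np.uint8);z=np.zeros_like(m);a,b,c,d=roi;z[a:b,c:d]=m[a:b,c:d]
    n,lab,st,ce=cv2.connectedComponentsWithStats(z);k=1+st[1:,4].argmax();cn=cv2.findContours((lab==k).astype(np.uint8),0,1)[0]
    cn=max(cn,key=len)
    bx=cv2.approxPolyDP(cv2.convexHull(cn),4,True).reshape(-1,2);print(nm,st[k],bx.tolist())
    for p in bx: print(onz(tuple(map(float,p)),.045,q['K'],q['d'],q['T'])[:2].round(4))
E
```

```text
[-0.1  0.7 -0.2] -51.291626108624094
gauge y -110.79707240984713
[[130 136 142 143 146 160 161 158 145 116  92  75]
 [184 192 198 184 167 159 154 156 158 145 126 107]
 [224 226 228 218 191 169 174 193 201 196 190 185]
 [227 227 229 228 213 195 205 225 228 227 227 227]
 [224 224 226 224 202 178 200 228 230 228 228 228]
 [224 219 217 203 153 126 173 217 223 223 224 223]
 [223 214 197 172 110 110 161 192 200 211 216 212]
 [222 212 187 151 105 143 192 204 208 216 219 218]
 [222 211 180 139 108 169 222 226 225 226 227 225]]
mark removed (diff to t4)
top [ 184  182   64   36 1962] [[186, 183], [247, 187], [245, 216], [185, 213]]
[0.5359 0.3067]
[0.5204 0.1099]
[0.427  0.1173]
[0.4392 0.3101]
side [ 254  217   33   43 1087] [[262, 217], [286, 219], [280, 259], [254, 255]]
[0.5208 0.1172]
[0.4272 0.1218]
[0.444  0.3234]
[0.538  0.3111]
```

Gauge holds at -110.8. Move to the front of the tile, left of the rail, with the closing axis along the fence.

servo_tool(
  motion=[
    [0.4, -12.6, 43.3, 1, 90],
    [0.4, -12.6, 43.3, 1, 90],
    [0.4, -12.6, 43.3, 1, 90],
    [0.4, -12.6, 43.3, 1, 90],
    [0.4, -12.6, 43.3, 1, 90],
    [0.4, -12.6, 43.3, 1, 90],
    [0.4, -12.6, 43.3, 1, 90],
    [0.4, -12.6, 43.3, 1, 90],
    [0.4, -12.6, 43.3, 1, 90],
    [0.4, -12.6, 43.3, 1, 90],
    [0.4, -12.6, 43.3, -6, 90],
    [0.4, -12.6, 43.3, -12, 90],
    [0.4, -12.6, 43.3, -15, 90],
    [0.4, -12.6, 43.3, -15, 90],
    [0.4, -12.6, 43.3, -15, 90],
  ],
)

```text
time_s: 15.62
ee_pos: [0.4022, 0.2182, 0.2842]
eef_rot: [3.141, 0.002, 3.041]
force: [0.9, 0.6, 1.0]
grip_width: 0.0563
grip_force: 0.0
```

```bash
python3 - <<'E'
from h import *
S=[]
for n,(r0,r1,c0,c1) in dict(top=(150,262,160,288),side=(180,292,205,333)).items():
    im,K,d,T=avg(n,1)
    S.append(cv2.resize(im[r0:r1,c0:c1,::-1].astype(np.uint8),(400,350),interpolation=cv2.INTER_CUBIC))
cv2.imwrite('pics/h2.png',np.hstack(S))
E
```

```text
(no output)
```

View pics/h2.png

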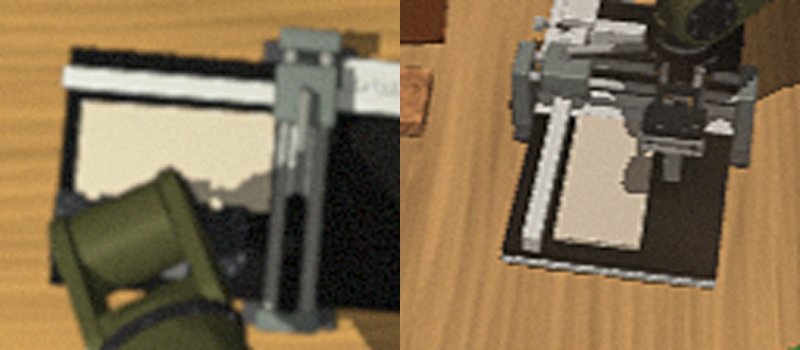

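The picture shows the fingers in front of the tile's front edge (side view at (672,165), edge at about 650), clear of the rail. Descend and push toward the fence.

servo_tool(
  motion=[
    [0.4, 0, 0, -3, 0],
    [0.4, 0, 0, -4.5, 0],
    [0.4, 0, 0, -4.5, 0],
    [0.4, 0.5, -0.05, -4.5, 0],
    [0.4, 1, -0.1, -4.5, 0],
    [0.4, 1.4, -0.13, -4.5, 0],
    [0.4, 1.8, -0.17, -4.5, 0],
    [0.4, 2.1, -0.2, -4.5, 0],
    [0.4, 2.4, -0.23, -4.5, 0],
    [0.4, 2.7, -0.26, -4.5, 0],
  ],
)

```text
time_s: 16.98
ee_pos: [0.4285, 0.2156, 0.2376]
eef_rot: [-3.141, -0.002, 3.042]
force: [-6.6, 1.1, 4.8]
grip_width: 0.0564
grip_force: 3.3
```

servo_tool(
  motion=[
    [0.4, 0.2, -0.02, 0.1, 0],
    [0.4, 0.4, -0.04, 0.1, 0],
    [0.4, 0.55, -0.05, 0.1, 0],
    [0.4, 0.7, -0.07, 0.1, 0],
    [0.4, 0.7, -0.07, 0.1, 0],
  ],
)

```text
time_s: 17.6
ee_pos: [0.4346, 0.2148, 0.2383]
eef_rot: [-3.14, -0.005, 3.042]
force: [-18.1, 0.1, 11.3]
grip_width: 0.0564
grip_force: 9.2
```

Firm contact at the fence with 18 N, so back off now. Then lift and go to the tile's left edge, turned 90° back.

servo_tool(
  motion=[
    [0.4, -0.5, 0.05, 0, 0],
    [0.4, -1.5, 0.15, 0, 0],
    [0.4, -2, 0.2, 3, 0],
    [0.4, -2, 0.2, 7, 0],
    [0.4, 7.1, 12.9, 7, -90],
    [0.4, 7.1, 12.9, 7, -90],
    [0.4, 7.1, 12.9, 7, -90],
    [0.4, 7.1, 12.9, 7, -90],
    [0.4, 7.1, 12.9, 7, -90],
    [0.4, 7.1, 12.9, 7, -90],
    [0.4, 7.1, 12.9, 7, -90],
    [0.4, 7.1, 12.9, 7, -90],
    [0.4, 7.1, 12.9, 7, -90],
    [0.4, 7.1, 12.9, 7, -90],
    [0.4, 7.1, 12.9, 7, -90],
    [0.4, 7.1, 12.9, 7, -90],
  ],
)

```text
time_s: 19.6
ee_pos: [0.5066, 0.3438, 0.3087]
eef_rot: [3.141, -0.0, 1.472]
force: [0.2, -0.5, -0.6]
grip_width: 0.0568
grip_force: 0.0
```

```bash
python3 - <<'E'
from h import *
t=np.load('pics/topa.npz')['im'];im,K,d,T=avg('top',3)
org=np.array([.45361,.08266]);R=np.array([[.9955,-.0951],[.0951,.9955]]).T
for c in range(186,244,6):
    o=[]
    for g,a,b in((t,178,194),(im,174,188)): # back edge: dark->cream
        v=(g[...,0])[a:b,c]; o.append((a,v.round().astype(int).tolist()))
    print(c,o[1])
print('front', [(c,im[195:222:1,c,0].round().astype(int).tolist()) for c in(200,235)])
f=lambda r,c:((onz((c,r),.045,K,d,T)[:2]-org)@R*1000).round(1)
for r in(180,182,184): print(r,f(r,200),f(r+2,235))
E
```

```text
186 (174, [144, 144, 136, 118, 90, 53, 53, 81, 108, 134, 147, 151, 168, 182])
192 (174, [126, 124, 127, 126, 111, 113, 127, 140, 159, 181, 189, 192, 193, 193])
198 (174, [125, 129, 128, 127, 122, 126, 129, 127, 125, 126, 127, 124, 125, 127])
204 (174, [125, 128, 126, 125, 126, 115, 112, 124, 127, 128, 127, 128, 124, 125])
210 (174, [107, 122, 124, 128, 122, 118, 126, 132, 128, 124, 127, 128, 126, 127])
216 (174, [100, 125, 127, 125, 125, 125, 115, 113, 122, 128, 127, 124, 126, 127])
222 (174, [77, 109, 125, 126, 127, 123, 119, 120, 128, 125, 126, 128, 127, 129])
228 (174, [47, 97, 125, 125, 124, 127, 126, 115, 116, 127, 126, 126, 125, 124])
234 (174, [30, 78, 112, 122, 124, 125, 125, 117, 122, 128, 126, 140, 202, 233])
240 (174, [8, 47, 100, 124, 123, 126, 128, 128, 114, 117, 123, 129, 128, 128])
front [(200, [127, 124, 126, 126, 127, 127, 127, 125, 124, 128, 127, 127, 128, 131, 126, 97, 43, 16, 22, 27, 30, 32, 29, 32, 24, 33, 30]), (235, [232, 198, 146, 124, 125, 127, 129, 128, 130, 132, 127, 129, 129, 128, 127, 128, 130, 129, 97, 46, 12, 12, 19, 17, 4, 14, 20])]
180 [ 74.  186.7] [76.8 73.4]
182 [ 67.5 186.1] [70.4 72.9]
184 [ 61.1 185.5] [63.9 72.3]
```

No dark gap remains along the fence (seam straight from row 179.7 to 182.3), so the tile is flush. Descend and push along -y.

servo_tool(
  motion=[
    [0.4, 0, 0, -4, 0],
    [0.4, 0, 0, -7, 0],
    [0.4, 0, 0, -7, 0],
    [0.4, -0.08, -0.8, -7, 0],
    [0.4, -0.13, -1.4, -7, 0],
    [0.4, -0.17, -1.8, -7, 0],
    [0.4, -0.2, -2.1, -7, 0],
    [0.4, -0.23, -2.4, -7, 0],
    [0.4, -0.26, -2.7, -7, 0],
    [0.4, -0.29, -3.0, -7, 0],
    [0.4, -0.32, -3.4, -7, 0],
    [0.4, -0.37, -3.9, -7, 0],
    [0.4, -0.43, -4.5, -7, 0],
  ],
)

```text
time_s: 21.38
ee_pos: [0.5024, 0.2985, 0.2387]
eef_rot: [3.141, -0.0, 1.471]
force: [0.7, 3.8, 0.4]
grip_width: 0.0562
grip_force: 1.8
```

servo_tool(
  motion=[
    [0.4, -0.06, -0.6, 0, 0],
    [0.4, -0.12, -1.3, 0, 0],
    [0.4, -0.2, -2.1, 0, 0],
    [0.4, -0.28, -2.9, 0, 0],
    [0.4, -0.36, -3.8, 0, 0],
    [0.4, -0.44, -4.6, 0, 0],
    [0.4, -0.52, -5.4, 0, 0],
    [0.4, -0.6, -6.3, 0, 0],
    [0.4, -0.68, -7.1, 0, 0],
    [0.4, -0.76, -8.0, 0, 0],
    [0.4, -0.84, -8.8, 0, 0],
    [0.4, -0.91, -9.5, 0, 0],
    [0.4, -0.96, -10.0, 0, 0],
    [0.4, -0.96, -10.0, 0, 0],
  ],
)

```text
time_s: 23.12
ee_pos: [0.4927, 0.1983, 0.2385]
eef_rot: [-3.141, 0.001, 1.471]
force: [0.3, -0.5, -0.3]
grip_width: 0.0567
grip_force: 0.0
```

```bash
python3 - <<'E'
from h import *
im,K,d,T=avg('top',4)
g=im.mean(2)
# right edge of tile vs. gauge face
for r in(195,200,204): print(r,g[r,262:305].round().astype(int).tolist())
# fence seam
for c in(205,215,225,262): print(c,im[174:192,c,0].round().astype(int).tolist())
E
```

```text
195 [82, 81, 107, 146, 148, 118, 111, 111, 112, 111, 113, 113, 112, 111, 112, 111, 113, 113, 112, 111, 113, 114, 117, 97, 47, 12, 13, 19, 76, 158, 214, 223, 218, 218, 217, 219, 182, 86, 12, 20, 25, 28, 32]
200 [85, 85, 103, 116, 115, 111, 110, 113, 114, 114, 114, 112, 112, 114, 112, 112, 114, 111, 113, 115, 114, 112, 98, 61, 22, 12, 5, 28, 93, 171, 217, 221, 218, 217, 214, 188, 119, 45, 8, 18, 31, 27, 28]
204 [85, 88, 103, 112, 113, 111, 112, 113, 114, 110, 113, 114, 112, 113, 114, 112, 114, 113, 111, 114, 114, 111, 90, 46, 16, 12, 12, 50, 129, 194, 223, 222, 218, 218, 215, 178, 84, 17, 16, 26, 26, 25, 28]
205 [231, 231, 232, 231, 186, 114, 67, 73, 77, 82, 82, 85, 87, 91, 90, 94, 100, 104]
215 [149, 148, 92, 64, 76, 79, 80, 84, 86, 92, 90, 93, 97, 102, 104, 105, 102, 96]
225 [77, 78, 81, 81, 84, 80, 83, 84, 81, 82, 80, 77, 68, 70, 72, 72, 70, 74]
262 [68, 71, 74, 72, 72, 69, 68, 72, 69, 71, 71, 70, 71, 69, 69, 65, 72, 85]
```

The tile's right edge is parallel to the gauge face, with a gap of about 15 mm. Continue slowly.

servo_tool(
  motion=[
    [0.4, -0.03, -0.3, 0, 0],
    [0.4, -0.06, -0.6, 0, 0],
    [0.4, -0.09, -0.9, 0, 0],
    [0.4, -0.11, -1.1, 0, 0],
    [0.4, -0.13, -1.25, 0, 0],
    [0.4, -0.14, -1.4, 0, 0],
    [0.4, -0.14, -1.4, 0, 0],
  ],
)

```text
time_s: 24.2
ee_pos: [0.4914, 0.1847, 0.2387]
eef_rot: [3.142, 0.0, 1.471]
force: [-0.1, -0.7, -0.7]
grip_width: 0.056
grip_force: 0.0
```

servo_tool(
  motion=[
    [0.4, -0.01, -0.1, 0, 0],
    [0.4, -0.02, -0.2, 0, 0],
    [0.4, -0.03, -0.3, 0, 0],
    [0.4, -0.03, -0.3, 0, 0],
  ],
)

```text
time_s: 24.7
ee_pos: [0.4911, 0.1817, 0.2387]
eef_rot: [3.141, -0.0, 1.471]
force: [-0.0, 3.4, 0.1]
grip_width: 0.0566
grip_force: 1.1
```

```bash
python3 - <<'E'
from h import *
im,K,d,T=avg('top',4)
g=im.mean(2)
for r in(195,200,204): print(r,g[r,280:305].round().astype(int).tolist())
E
```

```text
195 [113, 111, 113, 111, 112, 114, 112, 111, 114, 109, 106, 153, 210, 224, 220, 216, 216, 219, 183, 87, 15, 16, 29, 31, 25]
200 [113, 112, 113, 113, 113, 114, 111, 115, 113, 97, 72, 96, 153, 198, 218, 218, 216, 188, 121, 45, 10, 20, 24, 28, 26]
204 [111, 113, 112, 113, 113, 113, 111, 113, 111, 93, 79, 104, 118, 129, 168, 212, 217, 179, 87, 14, 20, 22, 27, 27, 27]
```

servo_tool(
  motion=[
    [0.4, 0, -0.05, 0, 0],
    [0.4, -0.01, -0.1, 0, 0],
    [0.4, -0.01, -0.1, 0, 0],
  ],
)

```text
time_s: 25.28
ee_pos: [0.491, 0.1808, 0.2387]
eef_rot: [3.141, -0.0, 1.471]
force: [0.9, 3.4, -0.2]
grip_width: 0.0565
grip_force: 1.7
```

servo_tool(
  motion=[
    [0.4, 0, -0.05, 0, 0],
    [0.4, -0.01, -0.1, 0, 0],
    [0.4, -0.01, -0.15, 0, 0],
    [0.4, -0.01, -0.15, 0, 0],
  ],
)

```text
time_s: 25.78
ee_pos: [0.4909, 0.1794, 0.2387]
eef_rot: [3.142, -0.0, 1.471]
force: [0.4, 5.5, 0.2]
grip_width: 0.0563
grip_force: 2.9
```

servo_tool(
  motion=[
    [0.4, 0, -0.05, 0, 0],
    [0.4, -0.01, -0.1, 0, 0],
    [0.4, -0.01, -0.1, 0, 0],
  ],
)

```text
time_s: 26.15
ee_pos: [0.4907, 0.1789, 0.2388]
eef_rot: [3.141, -0.002, 1.471]
force: [0.6, 12.9, -0.3]
grip_width: 0.0563
grip_force: 6.1
```

Pressed with 13 N. Hold briefly.

servo_tool(
  motion=[
    [0.4, 0, -0.01, 0, 0],
    [0.4, 0, -0.01, 0, 0],
    [0.4, 0, -0.01, 0, 0],
    [0.4, 0, -0.01, 0, 0],
  ],
)

```text
time_s: 26.65
ee_pos: [0.4907, 0.1789, 0.2387]
eef_rot: [3.141, -0.002, 1.471]
force: [0.8, 12.3, -0.4]
grip_width: 0.0564
grip_force: 6.4
```

servo_tool(
  motion=[
    [0.4, 0.02, 0.2, 0, 0],
    [0.4, 0.1, 1.0, 0, 0],
    [0.4, 0.2, 2.5, 3, 0],
    [0.4, 0.2, 8, 12, 0],
    [0.4, 0.2, 12, 16, 0],
    [0.4, 0.2, 18, 18, 0],
    [0.4, 0.2, 24, 18, 0],
    [0.4, -5, 30, 18, 0],
    [0.4, -10, 34, 18, 0],
    [0.4, -10, 34, 18, 0],
  ],
)

```text
time_s: 27.9
ee_pos: [0.3886, 0.5202, 0.4183]
eef_rot: [-3.141, 0.001, 1.473]
force: [-0.0, -0.7, 0.6]
grip_width: 0.0564
grip_force: 0.0
```

```bash
sed -i 's/t4.npz/t6.npz/' chk.py; python3 chk.py t9; python3 - <<'E'
from h import *
im=np.load('pics/t9.npz')['im']
a=cv2.resize(np.clip(im[155:250,185:305,::-1],0,255).astype(np.uint8),(720,570),interpolation=cv2.INTER_CUBIC)
cv2.imwrite('pics/t9.png',a)
E
```

```text
[-0.  -0.7  0.6] 98.63150774580029Traceback (most recent call last):
  File "chk.py", line 5, in <module>
    L=edge(e,range(200,206),285,303,115);p=onz((np.mean(L),202.5),.062,K,d,T);print('gauge y',-45-(0.02617677-p[1])*1000/.9955)
  File "h.py", line 24, in edge
    v=g[k]; i=next(i for i in range(c0,c1) if v[i]<th<=v[i+1]); L.append(i+(th-v[i])/(v[i+1]-v[i]))
              ~~~~^^^^^^^^^^^^^^^^^^^^^^^^^^^^^^^^^^^^^^^^^^^^
StopIteration
```

View pics/t9.png

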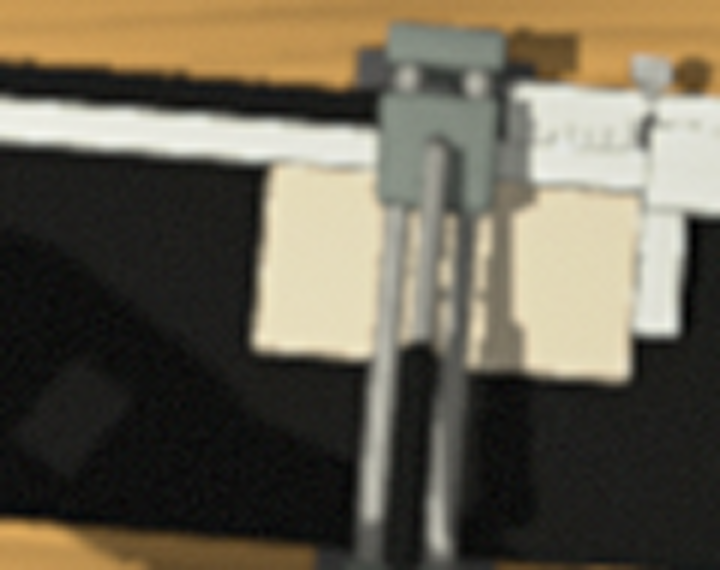

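The picture shows the tile against the gauge face at (638,290) with no gap visible at the fence. Next is a numeric check of squareness, fence gap and pointer.

```bash
python3 - <<'E'
from h import *
im=np.load('pics/t9.npz')['im'];r6=np.load('pics/t6.npz')['im'];a=np.load('pics/topa.npz');C=(a['K'],a['d'],a['T'])
g=im.mean(2)
print('pointer diff',abs(g-r6.mean(2))[169:176,289:298].max().round(1)); print(g[172:175,288:298].round().astype(int))
org=np.array([.45361,.08266]);R=np.array([[.9955,-.0951],[.0951,.9955]]).T
def fr(G,cols,r0,r1,th):
    o=[]
    for c in cols:
        v=G[r0:r1,c]; i=max(i for i in range(len(v)-1) if v[i]>=th>v[i+1]); o.append((c,r0+i+(v[i]-th)/(v[i]-v[i+1])))
    return o
P=fr(g,list(range(230,245,2))+list(range(274,288,2)),205,225,110)
Q=np.array([(onz(p,.045,*C)[:2]-org)@R*1000 for p in P]);print(Q.round(1).tolist());k=np.polyfit(Q[:,1],Q[:,0],1);print('front slope rad',k[0])
# fence front top edge slope (white, z=.060) where visible left of tile
F=fr(g,range(188,226,3),168,190,120)
E=np.array([(onz(p,.060,*C)[:2]-org)@R*1000 for p in F]);k2=np.polyfit(E[:,1],E[:,0],1);print('fence slope',k2, 'x diff fence-front at y=0',k2[1]-k[1])
print('gap rows: ');
for c in(232,238,244,276,282,288): print(c,im[178:192,c,2].round().astype(int).tolist())
E
```

```text
pointer diff 4.0
[[225 225 227 225 211 193 203 223 227 224]
 [222 222 224 223 202 177 198 225 229 227]
 [222 217 214 199 155 126 169 215 221 220]]
[[-25.2, 80.8], [-25.7, 74.3], [-25.2, 67.9], [-24.6, 61.5], [-24.6, 55.0], [-25.2, 48.5], [-25.5, 42.0], [-25.7, 35.6], [-25.5, -61.2], [-25.6, -67.6], [-26.2, -74.1], [-25.7, -80.5], [-25.1, -86.9], [-25.1, -93.4], [-25.8, -99.9]]
front slope rad 0.0025734848073794606
fence slope [-2.53376648e-03  7.52335059e+01] x diff fence-front at y=0 100.59036521359035
gap rows: 
232 [220, 223, 220, 180, 168, 187, 189, 187, 188, 188, 189, 188, 186, 188]
238 [223, 222, 222, 215, 184, 168, 183, 186, 184, 185, 188, 184, 184, 185]
244 [217, 221, 223, 218, 179, 170, 189, 188, 184, 186, 184, 186, 186, 189]
276 [185, 201, 218, 219, 220, 224, 226, 181, 156, 178, 184, 185, 185, 183]
282 [202, 196, 201, 214, 218, 220, 217, 183, 150, 165, 180, 183, 181, 183]
288 [207, 193, 198, 212, 215, 216, 221, 220, 180, 152, 174, 182, 183, 180]
```

The tile's front edge is 100.6 mm from the fence face, it is square within 0.005 rad, and the pointer has not moved. Hand in.

```bash
python3 -c "
from station import ctrl
print(ctrl.hand_in())"
```

```text
the job is handed in; nothing more can be done
None
```

I wound the gauge back about 12–13 mm past the mark and forward onto it, then let go of the wheel. I pressed the tile against it with about 12–13 N, and by camera the tile sits flush and the pointer hasn't moved. The job is handed in, but no verdict was returned.

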